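# Load the bearing greaser, shut it, clamp it and pump the grease charge

## Robot

A 6-joint arm with a two-finger parallel gripper is mounted at the origin on the work surface. World frame = base frame: x ahead of the robot, y to its left, z up, the work surface at z = 0. Lengths are in m, angles in rad, forces in N, time in s.
With the tool pointing down it reaches from about 0.225 to 0.725 m from the base axis. Payload 3.1 kg.
Tool frame: the origin (TCP) lies at the very end of the fingers, on their centre line; the grasp point (between the pads) lies 19 mm behind it; z points along the fingers, y is the line along which they close (so a half turn about z gives the same grasp; the last joint's range is limited). The gripper opens to 85 mm and grips with 20 to 120 N. Pads are 22 mm wide; open, the fingers measure 114 mm over their backs; the gripper's body (76 mm by 85 mm) begins 54 mm behind the grasp point. The pads swing forward as they close: fully open they stand 13 mm farther back than shut.
Start: joints at [1.165, 0.048, 0.099, 1.622, 0, 1.443], TCP at [0.144, 0.505, 0.231] pointing down, gripper open.
Joint ranges: [-2.91, 2.91], [-0.99, 1.94], [-1.21, 1.42], [-2.12, 2.29], [-1.49, 1.47], [-3.14, 3.14]. Speed limits (rad/s): [2.79, 2.79, 3.14, 3.14, 3.14, 3.14].

## Interface

Orientations are given as a unit quaternion [x, y, z, w].
In Python, from cell import manip gives the robot as it stands.
- The arm moves only by the tool move_arm, never from a script. Its argument "series" is a list of rows, each an object of numbers: "dx", "dy", "dz": the shift along the tool's x, y, z in m; "rx", "ry", "rz": the turn, a rotation vector about the tool's x, y, z in rad; "hand": the opening, from 0 (shut) to 1 (fully open). In form: [{"dx": .., "dy": .., "dz": .., "rx": .., "ry": .., "rz": .., "hand": ..}, ...]. A call has 1 to 10 rows; each row is the pose to reach, as a shift and turn from the pose commanded when the call began, along the tool's axes at that moment; what a row does not reach only later rows make up. A row lasts 1/10 s, in which the tool goes at most 50 mm and 8.59 degrees, less where a joint would pass 70% of its speed; a pose out of reach is approached as far as the arm can. A call with a gripper value outside its range is refused whole. The fingers move at their own pace and stop on an object; the grip force is fixed at half the most. Time passes only in rows, so rows that repeat a pose let the fingers close. It gives the time, the measured TCP pose, the force, the opening and the grip force at its end, in the units of the state.
- manip.observe(): the state, without advancing time (a new reading comes with each control period).
- manip.camera(name): name is "side" or "top" or "wrist"; returns the picture (400x640x3 uint8, blue, green, red); there is no depth.
- manip.calibration(name): a dict with "fx", "fy", "cx", "cy" (pixels), "R" (3x3) and "t" (3): a world point X has camera coordinates R X + t. Camera axes: x right, y down, z forward; pixel columns grow to the right and rows downward; lengths in m; the calibration is good to about 2 mm. A picture is of the moment at which its call begins: read the wrist's pose just before it. calibration takes no time and is no camera call; for the wrist camera it gives the pose at the moment of the call.
- manip.job_done(): hands the job in; it is judged then, once.
The state is a dict: "time_s": time; "q": joint angles; "joint_vel": joint speeds; "joint_efforts": joint torques, N m; "position": TCP position; "tool_rot": TCP orientation; "contact_force": force on the tool from outside, world axes, zero at the start; "ft_torque": the same for the moment, N m; "finger_gap": finger opening in m; "grip_force": force on a finger pad.
Only numpy, scipy, OpenCV 4.12 (cv2) and the standard library are available. Lean on these libraries where they do the work, as an engineer would, in place of code of your own. Each camera call takes 0.05 s, during which the arm holds its last target. There are 200 camera calls.

## Task

Set the clutch release bearing (the one with the raised sleeve) down gently, sleeve up, in the open chamber of the bearing greaser, then shut the lid fully, swing the clamp fully down on it, and only then give the pump lever three full strokes, each right down to its stop and all the way back up. Leave the lid shut, the clamp down and the lever up, and do not disturb the other parts on the shelf.

Things in the scene. Friction and masses are not known exactly. Their poses are not given: they have to be found in the camera images.
- greaser: Bearing greaser, a fixed bench unit on a base plate 205 x 314 x 12 mm. Origin: on the shelf under the middle of its square chamber; z up, x away from the robot at yaw 0, y to the left. The lid is hinged along the chamber's +y wall, the clamp pivots before its -x wall, the hand pump stands on the -y side (cylinder 68 mm across, 97 mm high, at x 68, y -145 mm)
- chamber_floor (a point): Centre of the chamber's floor, where the bearing goes, 12 mm above the shelf; axes as the greaser. The chamber is 130 x 130 mm inside, its walls 8 mm thick with their rim 72 mm above this floor
- lid (a joint): Lid angle, rad: 0 = shut, about 1.6 to 1.9 = standing open and leaning outwards (+y of the greaser). Steel plate 146 x 146 x 8 mm; stiff hinge, it stays where it is left
- lid_hinge (a point): Middle of the lid's hinge line, which runs along the greaser's x, at greaser (0, 75, 88) mm, in mid thickness of the lid
- lid_edge (a point): On the outer (upper when shut) face of the lid, at the middle of its free edge, 145 mm from the hinge line; a tab 50 mm wide goes on 20 mm past it. When shut it is at greaser (0, -70, 92) mm
- clamp (a joint): Clamp angle, rad: 0 = down, lying along the greaser's +x across the middle of the shut lid; about 1.6 to 1.9 = standing up, leaning to -x. Flat steel arm 22 x 12 mm, then a round black bakelite grip 26 mm across, 75 to 150 mm from the pivot; stiff, it stays where it is left
- clamp_hinge (a point): The clamp's pivot, on its centre line, at greaser (-90, 0, 108) mm; its axis runs along the greaser's y
- clamp_grip (a point): Point on the centre line of the clamp's grip, 120 mm from the pivot
- pump (a joint): Pump lever, rad: 0 = up (its rest; a spring brings it back), 0.85 = right down on its stop. The lever points to the greaser's -x, rising 0.6 rad above level at 0 and dipping 0.25 rad below level at 0.85; it takes about 11 N on the grip to hold it down
- pump_pivot (a point): The lever's pivot, at greaser (80, -145, 130) mm; its axis runs along the greaser's y
- pump_grip (a point): Point on the centre line of the lever's round black bakelite grip (28 mm across, from 120 to 205 mm from the pivot), 165 mm from the pivot
- bearing: Clutch release bearing, matt grey steel, about 0.45 kg: a round body 84 mm across and 28 mm high, with a sleeve 46 mm across rising from it to 62 mm. Starts loose on the shelf, sleeve up. Origin: centre of its underside, z up along its axis
- race: Bystander: plain grey bearing race, a flat ring 90 mm across, 26 mm high, with no sleeve; origin under its centre
- fork_pad: Bystander: bronze fork pad, 85 x 34 x 36 mm; origin under its centre
- handle_grip: Bystander: loose black bakelite handle grip lying down, 116 mm long, 33 mm thick; origin under its centre
- bolt_plate: Bystander: zinc-coated steel plate 120 x 80 x 8 mm with four bolt heads; origin under its centre
- gear: Bystander: dark steel gear lying flat, 120 mm across, 36 mm high; origin under its centre
- clip_holder: Bystander, fixed: bright steel spring clip holder, 60 x 170 mm, gripping a ground mainshaft, 190 mm long, about 100 mm high; origin under its centre
Things that resemble listed ones, but are neither listed nor needed, are in the scene too. Leave any yellow look-alike of the bearing alone.

How it is judged:
By the outcome, as a careful person would: the job done as asked, in the order asked, and still so for the second after the job is handed in, with the robot touching nothing.
It also fails if it takes over 69 s, if anything falls off the work surface, if the arm or the gripper's body presses on something with over 40 N, if the wrist force passes 120 N, or if a joint passes its speed limit or range.

## Working session

There is one attempt and no reset: what is moved stays moved. The work goes in short steps, Python scripts to look and compute and a tool call to move; the robot and the scene stay as the last step left them, time stands still between calls to the robot, and variables do not carry over. Pictures are saved under pics/ and viewed, at most 11 in all, crops included, and the job is handed in when it is done.

Besides the shell and the picture viewer there is one more tool, called after "Emit:" in YAML: its name, and indented under it one key for each argument. move_arm: Moves the arm, as the interface text tells. Its arguments: {"type":"object","properties":{"series":{"type":"array"}},"required":["series"]}

```bash
ls; mkdir -p pics; python3 - <<'E'
from cell import manip
import cv2
for n in ("top","side"):
    cv2.imwrite(f"pics/{n}0.png",manip.camera(n)); c=manip.calibration(n); print(n,c)
print(manip.observe())
E
```

```text
pics
top {'fx': 408.87573377398104, 'fy': 408.87573377398104, 'cx': 321.5001541375133, 'cy': 201.92238497845744, 'R': array([[ 0.00806432, -0.99996272,  0.00308644],
       [-0.99877153, -0.00820555, -0.04886828],
       [ 0.04889179, -0.00268856, -0.99880046]]), 't': array([-0.05722638,  0.54673156,  1.3857124 ])}
side {'fx': 488.6795074474318, 'fy': 488.6795074474318, 'cx': 316.4570161524441, 'cy': 202.07085816431248, 'R': array([[ 0.99190586, -0.12514505,  0.02148206],
       [-0.06735829, -0.66201939, -0.74645374],
       [ 0.10763653,  0.73896485, -0.66509047]]), 't': array([-0.56024394,  0.12143684,  1.46703866])}
{'time_s': 0.1, 'q': array([ 1.16518176e+00,  4.86684823e-02,  9.77631728e-02,  1.62197536e+00,
       -1.51520629e-05,  1.44300308e+00]), 'joint_vel': array([-0.00060838, -0.0015735 ,  0.00375661, -0.00027858, -0.0002739 ,
       -0.00089512]), 'joint_efforts': array([ 1.89459082e-03, -3.39849758e+01,  3.20936000e+01,  1.57870335e-02,
       -1.07259896e-04,  1.04410518e-05]), 'position': array([0.14378665, 0.50436732, 0.2302428 ]), 'tool_rot': array([ 1.38464266e-01,  9.90366882e-01, -1.00732135e-03, -2.67359391e-04]), 'contact_force': array([-0.92950832, -0.59504162, -0.42586082]), 'ft_torque': array([-0.00851852,  0.011251  ,  0.00713888]), 'grip_force': 0.0, 'finger_gap': 0.08567336200713599}
```

View pics/top0.png

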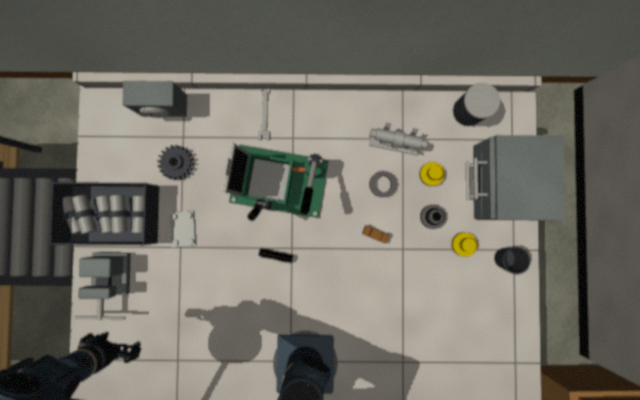

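View pics/side0.png

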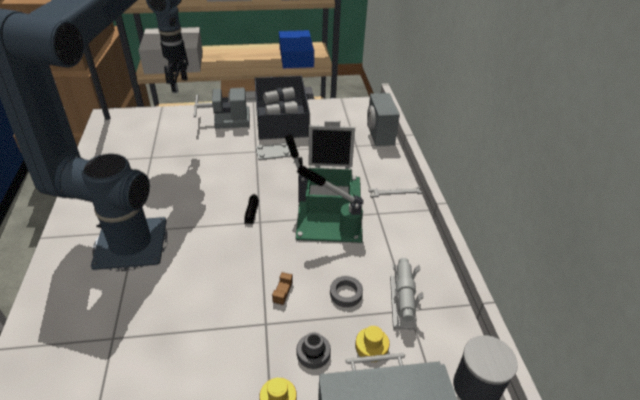

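The top view shows the green greaser at about (275,182), with its lid standing at the left (237,170), the clamp near (255,210) and the pump lever near (310,185). Ring-like candidates are: grey sleeved part (433,216), flat ring (383,184, no sleeve = race), and yellow look-alikes (433,173) and (465,244). The grey sleeved part at (433,216) fits the bearing. I'll confirm it in a crop and measure.

```bash
cat > h.py <<'E'
import numpy as np, cv2
from scipy.spatial.transform import Rotation as Ro
def ray(c,uv):
    d=np.array([(uv[0]-c['cx'])/c['fx'],(uv[1]-c['cy'])/c['fy'],1.]); R=np.array(c['R'])
    return -R.T@np.array(c['t']), R.T@d
def onz(c,uv,z):
    o,d=ray(c,uv); return o+d*(z-o[2])/d[2]
def proj(c,X):
    p=np.array(c['R'])@np.array(X)+c['t']; return np.array([c['fx']*p[0]/p[2]+c['cx'],c['fy']*p[1]/p[2]+c['cy']])
E
python3 - <<'E'
from h import *
from cell import manip
T=cv2.imread('pics/top0.png');S=cv2.imread('pics/side0.png');ct=manip.calibration('top');cs=manip.calibration('side')
a=cv2.resize(T[130:230,210:342],(528,400),interpolation=cv2.INTER_CUBIC)
b=cv2.resize(T[188:244,405:461],(224,224),interpolation=cv2.INTER_CUBIC)
d=cv2.resize(S[325:375,290:340],(200,200),interpolation=cv2.INTER_CUBIC)
im=np.zeros((440,760,3),np.uint8); im[:400,:528]=a; im[:224,532:756]=b; im[230:430,532:732]=d
cv2.imwrite('pics/crop0.png',im)
for n,I,c in(('top',T,ct),('side',S,cs)):
    hsv=cv2.cvtColor(I,cv2.COLOR_BGR2HSV)
    g=cv2.inRange(hsv,(60,80,20),(95,255,255)); 
    if n=='side': g[:90]=0
    k=max(cv2.findContours(g,cv2.RETR_EXTERNAL,cv2.CHAIN_APPROX_NONE)[0],key=cv2.contourArea)
    print(n,'green',cv2.boundingRect(k),cv2.minAreaRect(k),cv2.approxPolyDP(cv2.convexHull(k),3,True)[:,0].tolist())
    dark=cv2.inRange(hsv,(0,0,0),(180,90,135))
    for k in cv2.findContours(dark,cv2.RETR_EXTERNAL,cv2.CHAIN_APPROX_NONE)[0]:
        (x,y),r=cv2.minEnclosingCircle(k)
        if 5<r<25: print(' dark',round(x),round(y),round(r,1),cv2.boundingRect(k),onz(c,(x,y),.0).round(3))
E
```

```text
top green (231, 146, 96, 70) ((278.8243408203125, 180.94464111328125), (89.26720428466797, 56.86993408203125), 10.060691833496094) [[241, 146], [326, 161], [318, 213], [308, 215], [236, 202], [231, 195]]
 dark 516 378 20.5 (513, 358, 4, 42) [-0.046 -0.715  0.   ]
 dark 402 324 10.5 (402, 314, 2, 22) [ 0.132 -0.332  0.   ]
 dark 178 328 16.5 (178, 312, 2, 34) [0.113 0.43  0.   ]
 dark 278 255 19.7 (258, 247, 40, 18) [0.365 0.097 0.   ]
 dark 512 257 18.9 (494, 243, 38, 33) [ 0.363 -0.711  0.   ]
 dark 477 244 5.6 (476, 238, 3, 12) [ 0.409 -0.589  0.   ]
 dark 376 228 8.7 (368, 225, 17, 8) [ 0.458 -0.241  0.   ]
 dark 194 228 16.6 (191, 211, 6, 34) [0.456 0.383 0.   ]
 dark 433 216 14.0 (420, 204, 28, 25) [ 0.502 -0.439  0.   ]
 dark 383 184 14.7 (369, 171, 30, 26) [ 0.612 -0.267  0.   ]
 dark 443 176 6.8 (441, 170, 6, 14) [ 0.64  -0.474  0.   ]
 dark 177 163 20.0 (157, 145, 40, 37) [0.68  0.449 0.   ]
 dark 266 124 6.0 (265, 118, 3, 13) [0.818 0.145 0.   ]
side green (297, 179, 64, 63) ((329.6674499511719, 209.98419189453125), (63.4519157409668, 59.93209457397461), 2.726310968399048) [[308, 179], [346, 200], [360, 215], [359, 241], [297, 238], [300, 202]]
 dark 320 390 9.6 (318, 380, 5, 20) [ 0.507 -0.525  0.   ]
 dark 376 360 21.6 (354, 357, 44, 12) [ 0.652 -0.464  0.   ]
 dark 316 355 22.5 (297, 333, 34, 45) [ 0.508 -0.435  0.   ]
 dark 347 294 18.3 (330, 277, 33, 35) [ 0.616 -0.259  0.   ]
 dark 283 292 18.4 (273, 276, 20, 35) [ 0.443 -0.234  0.   ]
 dark 415 274 5.4 (410, 269, 9, 11) [ 0.821 -0.212  0.   ]
 dark 252 210 16.4 (244, 194, 15, 33) [0.366 0.107 0.   ]
 dark 290 0 9.0 (281, 0, 19, 2) [0.652 1.992 0.   ]
 dark 229 0 23.0 (206, 0, 47, 4) [0.28  2.016 0.   ]
```

View pics/crop0.png

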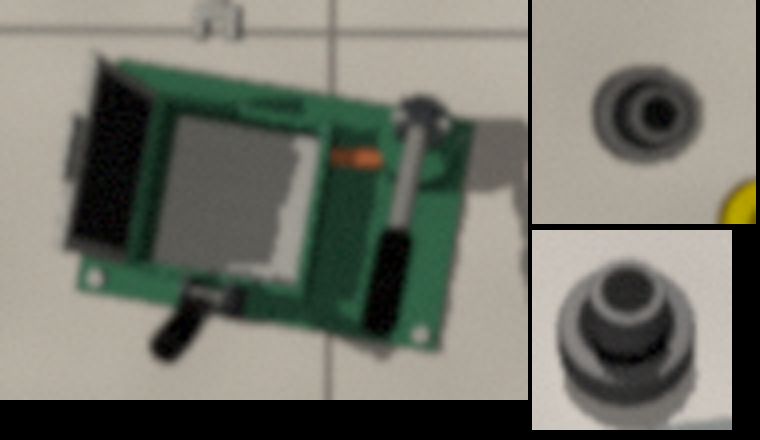

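The crop confirms the bearing: the part at crop (650,115), top-view (433,216), is a grey stepped body with a raised sleeve in both views. Next I'll estimate the greaser pose and fly above it for a wrist look.

```bash
cat >> h.py <<'E'
def row(s,P,yaw,tilt=None):
    """shift/turn in tool axes from state s to TCP P, tool down with its y axis at heading yaw+pi/2 (tool x = -(cos,sin) yaw)"""
    R0=Ro.from_quat(s['tool_rot'])
    R1=Ro.from_matrix(np.array([[-np.cos(yaw),-np.sin(yaw),0],[-np.sin(yaw),np.cos(yaw),0],[0,0,-1]]).T)
    if tilt is not None: R1=Ro.from_rotvec(tilt)*R1
    return R0.inv().apply(np.array(P)-s['position']).round(4),(R0.inv()*R1).as_rotvec().round(4)
E
python3 - <<'E'
from h import *
from cell import manip
ct=manip.calibration('top');cs=manip.calibration('side')
f=lambda x,y,z:onz(ct,(210+x/4,130+y/4),z)
A,B,C=f(80,290,.012),f(437,348,.012),f(470,122,.012)
print(A,B,C,np.linalg.norm(A-B),np.linalg.norm(B-C)); d=A-B; print('yaw',np.arctan2(-d[0],d[1]))
for p in[(150,100),(325,125),(300,280),(130,265)]: print(f(*p,.084).round(3))
print('bearing',onz(ct,(433,216),.028), onz(ct,(210+0,0),0)[:1])
# sleeve top in top crop (658,113)->px ; side crop (626,288)
print(onz(ct,(405+(658-532)/4,188+113/4),.062),onz(cs,(290+(626-532)/4,325+(288-230)/4),.062))
s=manip.observe(); print(row(s,(.56,.12,.42),-.16))
E
```

```text
[0.54269798 0.26039708 0.012     ] [ 0.49557204 -0.04550059  0.012     ] [ 0.69019397 -0.0722822   0.012     ] 0.3095064343369106 0.19645596784782962
yaw -0.1528561231529273
[0.695 0.19  0.084]
[0.676 0.047 0.084]
[0.549 0.066 0.084]
[0.56  0.204 0.084]
bearing [ 0.50187927 -0.43037109  0.028     ] [1.25971448]
[ 0.50058017 -0.4325515   0.062     ] [ 0.50202061 -0.43091723  0.062     ]
(array([-0.5056, -0.2559, -0.1894]), array([-0.0021, -0.0004, -0.1178]))
```

Emit:
move_arm:
  series:
    - {"dx": -0.3,"dy": -0.15,"dz": -0.19,"rz": -0.118}
    - {"dx": -0.505,"dy": -0.255,"dz": -0.19,"rz": -0.118}
    - {"dx": -0.505,"dy": -0.255,"dz": -0.19,"rz": -0.118}
    - {"dx": -0.505,"dy": -0.255,"dz": -0.19,"rz": -0.118}
    - {"dx": -0.505,"dy": -0.255,"dz": -0.19,"rz": -0.118}
    - {"dx": -0.505,"dy": -0.255,"dz": -0.19,"rz": -0.118}
    - {"dx": -0.505,"dy": -0.255,"dz": -0.19,"rz": -0.118}
    - {"dx": -0.505,"dy": -0.255,"dz": -0.19,"rz": -0.118}
    - {"dx": -0.505,"dy": -0.255,"dz": -0.19,"rz": -0.118}
    - {"dx": -0.505,"dy": -0.255,"dz": -0.19,"rz": -0.118}

```text
$.series[0]: bad value
```

```bash
python3 - <<'E'
from h import *
from cell import manip
s=manip.observe(); c=manip.calibration('wrist'); print(s['time_s'],s['position'],s['q'].round(2))
I=manip.camera('wrist');cv2.imwrite('pics/w0.png',I); np.save('w0.npy',c,allow_pickle=True); print(c['fx'],-np.array(c['R']).T@c['t'],np.array(c['R']).round(2).tolist())
E
```

```text
0.1 [0.14378665 0.50436732 0.2302428 ] [ 1.17  0.05  0.1   1.62 -0.    1.44]
340.48844799059225 [0.07379898 0.52565709 0.37332553] [[0.27, 0.96, -0.0], [0.92, -0.26, 0.29], [0.28, -0.08, -0.96]]
```

View pics/w0.png

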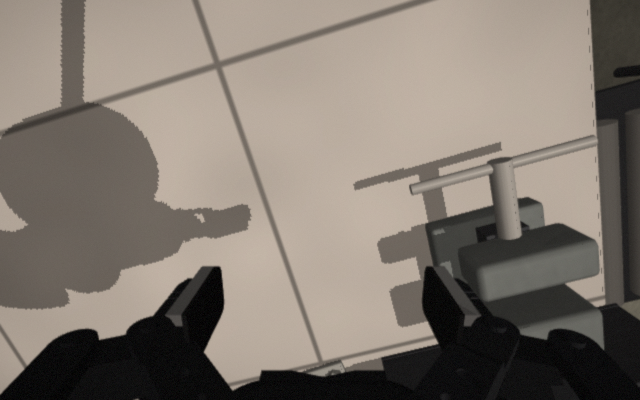

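That picture is of the start pose, showing only bare shelf and a vice, because the move was refused. Rows probably need all seven keys.

Emit:
move_arm:
  series:
    - {"dx": -0.3,"dy": -0.15,"dz": -0.19,"rx": 0,"ry": 0,"rz": -0.118,"hand": 1}
    - {"dx": -0.3,"dy": -0.15,"dz": -0.19,"rx": 0,"ry": 0,"rz": -0.118,"hand": 1}
    - {"dx": -0.505,"dy": -0.255,"dz": -0.19,"rx": 0,"ry": 0,"rz": -0.118,"hand": 1}
    - {"dx": -0.505,"dy": -0.255,"dz": -0.19,"rx": 0,"ry": 0,"rz": -0.118,"hand": 1}
    - {"dx": -0.505,"dy": -0.255,"dz": -0.19,"rx": 0,"ry": 0,"rz": -0.118,"hand": 1}
    - {"dx": -0.505,"dy": -0.255,"dz": -0.19,"rx": 0,"ry": 0,"rz": -0.118,"hand": 1}
    - {"dx": -0.505,"dy": -0.255,"dz": -0.19,"rx": 0,"ry": 0,"rz": -0.118,"hand": 1}
    - {"dx": -0.505,"dy": -0.255,"dz": -0.19,"rx": 0,"ry": 0,"rz": -0.118,"hand": 1}
    - {"dx": -0.505,"dy": -0.255,"dz": -0.19,"rx": 0,"ry": 0,"rz": -0.118,"hand": 1}
    - {"dx": -0.505,"dy": -0.255,"dz": -0.19,"rx": 0,"ry": 0,"rz": -0.118,"hand": 1}

```text
time_s: 1.15
position: [0.491, 0.184, 0.3937]
tool_rot: [0.08, 0.997, 0.0, -0.0]
contact_force: [1.3, 1.4, 0.7]
finger_gap: 0.0853
grip_force: 0.0
```

```bash
python3 - <<'E'
from h import *
from cell import manip
s=manip.observe(); print(s['time_s'],s['position'],s['q'].round(2))
print(row(s,(.56,.12,.42),-.16))
E
```

```text
1.15 [0.49098213 0.18398208 0.39374586] [0.23 0.17 0.56 1.97 0.   0.39]
(array([-0.0783, -0.0522, -0.0263]), array([ 0.0001, -0.0002,  0.    ]))
```

Emit:
move_arm:
  series:
    - {"dx": -0.04,"dy": -0.05,"dz": -0.02,"rx": 0,"ry": 0,"rz": 0,"hand": 1}
    - {"dx": -0.04,"dy": -0.05,"dz": -0.02,"rx": 0,"ry": 0,"rz": 0,"hand": 1}
    - {"dx": -0.04,"dy": -0.05,"dz": -0.02,"rx": 0,"ry": 0,"rz": 0,"hand": 1}
    - {"dx": -0.04,"dy": -0.05,"dz": -0.02,"rx": 0,"ry": 0,"rz": 0,"hand": 1}

```text
time_s: 1.55
position: [0.5215, 0.1299, 0.4129]
tool_rot: [0.08, 0.997, 0.0, -0.001]
contact_force: [0.9, -0.5, -0.1]
finger_gap: 0.0853
grip_force: 0.0
```

```bash
python3 - <<'E'
from h import *
from cell import manip
import pickle
s=manip.observe(); c=manip.calibration('wrist'); print(s['time_s'],s['position'])
I=manip.camera('wrist');cv2.imwrite('pics/w1.png',I); pickle.dump(c,open('w1.pkl','wb'))
cv2.imwrite('pics/w1b.png',np.clip(cv2.resize(I,(800,500),interpolation=cv2.INTER_CUBIC).astype(float)*1.6,0,255).astype(np.uint8))
E
```

```text
1.55 [0.52149141 0.12992407 0.41293424]
```

View pics/w1b.png

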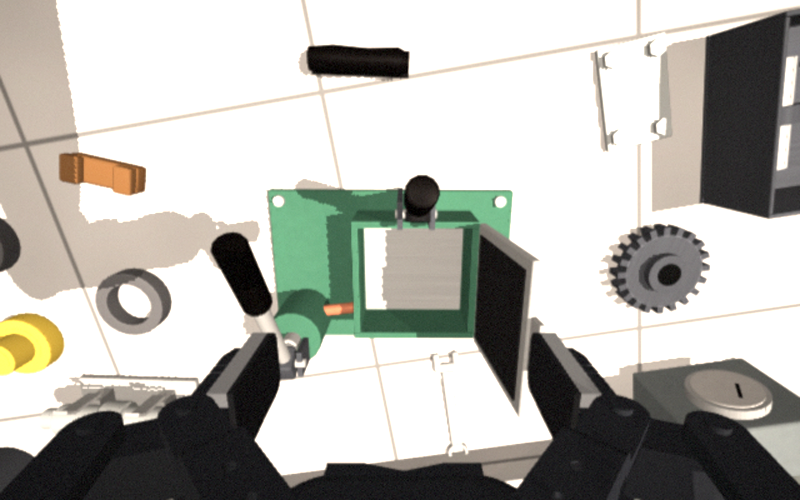

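The wrist view shows the empty open chamber: rim outer far corners near (353,338) and (474,336), floor far corners (363,309) and (462,309), and base plate near corners (270,189) and (511,189). The clamp grip end is at (422,192), the lever grip runs from (230,245) to (258,305), and the lid is at (515,320).

```bash
python3 - <<'E'
from h import *
import pickle
c=pickle.load(open('w1.pkl','rb'))
f=lambda x,y,z:onz(c,(x*.8,y*.8),z)
for n,p,z in[('base-y',(270,189),.012),('base+y',(511,189),.012),('rim+x-y out',(353,338),.084),('rim+x+y out',(474,336),.084),('fl+x-y',(363,309),.012),('fl+x+y',(462,309),.012),('rim-x in -y',(362,226),.084)]: print(n,f(*p,z).round(4))
A,B=f(270,189,.012),f(511,189,.012); d=B-A; print(np.linalg.norm(d),'yaw',np.arctan2(-d[0],d[1]))
# colour-based rim/ base line fits
I=cv2.imread('pics/w1.png'); h=cv2.cvtColor(I,cv2.COLOR_BGR2HSV); g=cv2.inRange(h,(60,80,20),(95,255,255))
def line(pts,z):
    P=np.array([onz(c,p,z)[:2] for p in pts]); vx,vy,x,y=cv2.fitLine(P.astype(np.float32),cv2.DIST_HUBER,0,.001,.001).ravel(); return np.arctan2(vy,vx),x,y
cols=[u for u in range(225,405,2) if not 310<u<362]
print('base -x edge',line([(u,np.argmax(g[130:200,u]>0)+130) for u in cols],.012))
print('rim +x edge',line([(u,290-np.argmax(g[230:290,u][::-1]>0)) for u in range(288,374,2)],.084))
print('rim -y edge? base -y', line([(np.argmax(g[v,200:260]>0)+200,v) for v in range(156,185,2)],.012))
E
```

```text
base-y [ 0.492  -0.0361  0.012 ]
base+y [0.5409 0.2665 0.012 ]
rim+x-y out [0.6795 0.0428 0.084 ]
rim+x+y out [0.7005 0.1896 0.084 ]
fl+x-y [0.6732 0.0499 0.012 ]
fl+x+y [0.695  0.1851 0.012 ]
rim-x in -y [0.5435 0.0799 0.084 ]
0.3065337629632253 yaw -0.160160160514841
base -x edge (np.float32(1.410636), np.float32(0.513714), np.float32(0.080433875))
rim +x edge (np.float32(1.4106131), np.float32(0.687029), np.float32(0.10435946))
rim -y edge? base -y (np.float32(-0.16685791), np.float32(0.5210597), np.float32(-0.04220367))
```

```bash
cat >> h.py <<'E'
G=np.array([.619,.128,0]); YAW=-.16
Rg=Ro.from_euler('z',YAW).as_matrix()
def W(x,y,z): return G+Rg@(np.array([x,y,z])/1000)
def L(P): return (Rg.T@(np.array(P)-G))*1000
B=np.array([.501,-.4315])
E
python3 - <<'E'
from h import *
from cell import manip
import pickle
c=pickle.load(open('w1.pkl','rb'))
def onplane(uv,n,off): # greaser plane axis n = off mm
    o,d=ray(c,uv); o=L(o); d=Rg.T@d*1000; return o+d*(off-o[n])/d[n]
P=onplane((535*.8,258*.8),0,-73); print('lid near top corner',P,'ang',np.arctan2(P[2]-88,75-P[1]),np.hypot(P[2]-88,75-P[1]))
P=onplane((422*.8,192*.8),1,0); print('clamp end',P,np.arctan2(P[2]-108,P[0]+90),np.hypot(P[2]-108,P[0]+90))
s=manip.observe()
for z in(.4,.2,.034): print(row(s,(*B,z),YAW))
E
```

```text
lid near top corner [-73.          91.95642109 231.82575426] ang 1.6881501952193072 144.82184850855813
clamp end [-129.91247952    0.          265.5859256 ] 1.8188543885504156 162.56177277534786
(array([-0.0693, -0.5581,  0.0127]), array([ 0.0004, -0.0011,  0.0007]))
(array([-0.0696, -0.5582,  0.2127]), array([ 0.0004, -0.0011,  0.0007]))
(array([-0.0698, -0.5582,  0.3787]), array([ 0.0004, -0.0011,  0.0007]))
```

Emit:
move_arm:
  series:
    - {"dx": -0.02,"dy": -0.15,"dz": 0.0,"rx": 0,"ry": 0,"rz": 0,"hand": 1}
    - {"dx": -0.04,"dy": -0.3,"dz": 0.01,"rx": 0,"ry": 0,"rz": 0,"hand": 1}
    - {"dx": -0.04,"dy": -0.3,"dz": 0.01,"rx": 0,"ry": 0,"rz": 0,"hand": 1}
    - {"dx": -0.04,"dy": -0.3,"dz": 0.01,"rx": 0,"ry": 0,"rz": 0,"hand": 1}
    - {"dx": -0.04,"dy": -0.3,"dz": 0.01,"rx": 0,"ry": 0,"rz": 0,"hand": 1}
    - {"dx": -0.07,"dy": -0.558,"dz": 0.21,"rx": 0,"ry": 0,"rz": 0,"hand": 1}
    - {"dx": -0.07,"dy": -0.558,"dz": 0.21,"rx": 0,"ry": 0,"rz": 0,"hand": 1}
    - {"dx": -0.07,"dy": -0.558,"dz": 0.21,"rx": 0,"ry": 0,"rz": 0,"hand": 1}
    - {"dx": -0.07,"dy": -0.558,"dz": 0.21,"rx": 0,"ry": 0,"rz": 0,"hand": 1}
    - {"dx": -0.07,"dy": -0.558,"dz": 0.21,"rx": 0,"ry": 0,"rz": 0,"hand": 1}

```text
time_s: 2.6
position: [0.5062, -0.329, 0.2686]
tool_rot: [0.078, 0.997, 0.0, 0.0]
contact_force: [0.9, -0.7, 0.5]
finger_gap: 0.0854
grip_force: 0.0
```

```bash
python3 - <<'E'
from h import *
from cell import manip
s=manip.observe(); print(s['time_s'],s['position'])
for z in(.2,.12,.034): print(row(s,(*B,z),YAW))
E
```

```text
2.6 [ 0.50615499 -0.32901241  0.26856603]
(array([-0.0109, -0.1021,  0.0685]), array([0.0006, 0.    , 0.0029]))
(array([-0.0109, -0.1021,  0.1485]), array([0.0006, 0.    , 0.0029]))
(array([-0.0109, -0.1022,  0.2345]), array([0.0006, 0.    , 0.0029]))
```

Emit:
move_arm:
  series:
    - {"dx": -0.01,"dy": -0.1,"dz": 0.07,"rx": 0,"ry": 0,"rz": 0,"hand": 1}
    - {"dx": -0.01,"dy": -0.1,"dz": 0.07,"rx": 0,"ry": 0,"rz": 0,"hand": 1}
    - {"dx": -0.01,"dy": -0.1,"dz": 0.07,"rx": 0,"ry": 0,"rz": 0,"hand": 1}
    - {"dx": -0.01,"dy": -0.1,"dz": 0.12,"rx": 0,"ry": 0,"rz": 0,"hand": 1}
    - {"dx": -0.01,"dy": -0.1,"dz": 0.12,"rx": 0,"ry": 0,"rz": 0,"hand": 1}
    - {"dx": -0.01,"dy": -0.1,"dz": 0.12,"rx": 0,"ry": 0,"rz": 0,"hand": 1}

```text
time_s: 3.2
position: [0.4995, -0.427, 0.1478]
tool_rot: [0.079, 0.997, 0.002, -0.002]
contact_force: [0.4, 0.3, 1.6]
finger_gap: 0.0852
grip_force: 0.0
```

```bash
python3 - <<'E'
from h import *
from cell import manip
s=manip.observe(); c=manip.calibration('wrist'); I=manip.camera('wrist'); cv2.imwrite('pics/w2.png',I)
print(s['time_s'],s['position'],s['q'].round(2))
print(proj(c,(*B,.062)),proj(c,(*B,.028)))
for z in(.1,.034): print(row(s,(*B,z),YAW))
E
```

```text
3.2 [ 0.49945579 -0.42697538  0.14781951] [-0.81  0.4   0.35  1.52  0.   -0.65]
[315.00019715 216.28357659] [315.75957329 203.17071559]
(array([-0.0024, -0.0044,  0.0478]), array([ 0.0039, -0.0043,  0.0023]))
(array([-0.0027, -0.0047,  0.1138]), array([ 0.0039, -0.0043,  0.0023]))
```

View pics/w2.png

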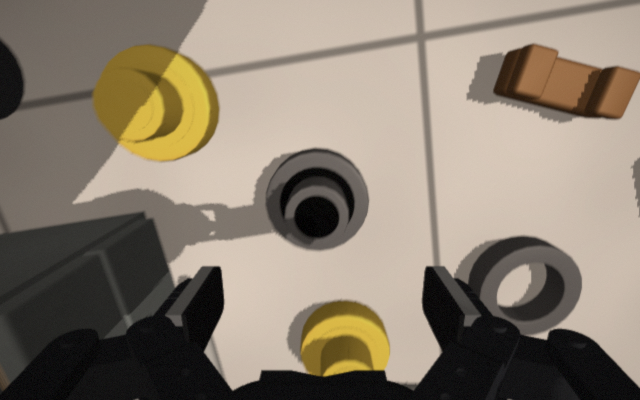

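The wrist view shows the grey bearing's sleeve top at (317,212), within 2 mm of the prediction. The yellow look-alikes are at (155,100) and (345,340), clear of the fingers, and a grey box lies at the left. I'm going down to grasp.

Emit:
move_arm:
  series:
    - {"dx": 0.0,"dy": -0.004,"dz": 0.04,"rx": 0,"ry": 0,"rz": 0,"hand": 1}
    - {"dx": 0.0,"dy": -0.004,"dz": 0.08,"rx": 0,"ry": 0,"rz": 0,"hand": 1}
    - {"dx": 0.0,"dy": -0.004,"dz": 0.112,"rx": 0,"ry": 0,"rz": 0,"hand": 1}
    - {"dx": 0.0,"dy": -0.004,"dz": 0.112,"rx": 0,"ry": 0,"rz": 0,"hand": 1}
    - {"dx": 0.0,"dy": -0.004,"dz": 0.112,"rx": 0,"ry": 0,"rz": 0,"hand": 1}
    - {"dx": 0.0,"dy": -0.004,"dz": 0.112,"rx": 0,"ry": 0,"rz": 0,"hand": 0.3}
    - {"dx": 0.0,"dy": -0.004,"dz": 0.112,"rx": 0,"ry": 0,"rz": 0,"hand": 0.3}
    - {"dx": 0.0,"dy": -0.004,"dz": 0.112,"rx": 0,"ry": 0,"rz": 0,"hand": 0.3}
    - {"dx": 0.0,"dy": -0.004,"dz": 0.112,"rx": 0,"ry": 0,"rz": 0,"hand": 0.3}
    - {"dx": 0.0,"dy": -0.004,"dz": 0.112,"rx": 0,"ry": 0,"rz": 0,"hand": 0.3}

```text
time_s: 4.25
position: [0.5013, -0.4345, 0.0414]
tool_rot: [0.08, 0.997, -0.001, 0.003]
contact_force: [0.1, 2.7, 6.5]
finger_gap: 0.0437
grip_force: 62.3
```

Emit:
move_arm:
  series:
    - {"dx": 0,"dy": 0,"dz": -0.02,"rx": 0,"ry": 0,"rz": 0,"hand": 0.3}
    - {"dx": 0,"dy": 0,"dz": -0.05,"rx": 0,"ry": 0,"rz": 0,"hand": 0.3}
    - {"dx": 0,"dy": 0,"dz": -0.1,"rx": 0,"ry": 0,"rz": 0,"hand": 0.3}
    - {"dx": 0,"dy": 0,"dz": -0.15,"rx": 0,"ry": 0,"rz": 0,"hand": 0.3}
    - {"dx": 0,"dy": 0.03,"dz": -0.2,"rx": 0,"ry": 0,"rz": 0,"hand": 0.3}
    - {"dx": 0,"dy": 0.06,"dz": -0.24,"rx": 0,"ry": 0,"rz": 0,"hand": 0.3}
    - {"dx": 0,"dy": 0.09,"dz": -0.28,"rx": 0,"ry": 0,"rz": 0,"hand": 0.3}
    - {"dx": 0,"dy": 0.12,"dz": -0.31,"rx": 0,"ry": 0,"rz": 0,"hand": 0.3}
    - {"dx": 0,"dy": 0.15,"dz": -0.34,"rx": 0,"ry": 0,"rz": 0,"hand": 0.3}
    - {"dx": 0,"dy": 0.18,"dz": -0.36,"rx": 0,"ry": 0,"rz": 0,"hand": 0.3}

```text
time_s: 5.25
position: [0.528, -0.2551, 0.4004]
tool_rot: [0.08, 0.997, -0.001, 0.001]
contact_force: [0.2, 0.6, -5.2]
finger_gap: 0.0443
grip_force: 62.7
```

```bash
python3 - <<'E'
from h import *
from cell import manip
s=manip.observe(); print(s['time_s'],s['position'],s['finger_gap'],s['contact_force'])
print(row(s,W(0,0,400),YAW))
print(W(-89,-145,246),W(-130,0,260))
E
```

```text
5.25 [ 0.52803556 -0.25509406  0.40044152] 0.044304676651354874 [ 0.22420421  0.55452243 -5.20766186]
(array([-0.0288,  0.3927, -0.    ]), array([-0.0014,  0.0026,  0.0001]))
[ 0.50803563 -0.00096864  0.246     ] [0.49066045 0.14871137 0.26      ]
```

Emit:
move_arm:
  series:
    - {"dx": -0.005,"dy": 0.05,"dz": 0,"rx": 0,"ry": 0,"rz": 0,"hand": 0.3}
    - {"dx": -0.01,"dy": 0.1,"dz": 0,"rx": 0,"ry": 0,"rz": 0,"hand": 0.3}
    - {"dx": -0.015,"dy": 0.15,"dz": 0,"rx": 0,"ry": 0,"rz": 0,"hand": 0.3}
    - {"dx": -0.02,"dy": 0.2,"dz": 0,"rx": 0,"ry": 0,"rz": 0,"hand": 0.3}
    - {"dx": -0.025,"dy": 0.25,"dz": 0,"rx": 0,"ry": 0,"rz": 0,"hand": 0.3}
    - {"dx": -0.029,"dy": 0.3,"dz": 0,"rx": 0,"ry": 0,"rz": 0,"hand": 0.3}
    - {"dx": -0.029,"dy": 0.345,"dz": 0,"rx": 0,"ry": 0,"rz": 0,"hand": 0.3}
    - {"dx": -0.029,"dy": 0.38,"dz": 0,"rx": 0,"ry": 0,"rz": 0,"hand": 0.3}
    - {"dx": -0.029,"dy": 0.392,"dz": 0,"rx": 0,"ry": 0,"rz": 0,"hand": 0.3}
    - {"dx": -0.029,"dy": 0.392,"dz": 0,"rx": 0,"ry": 0,"rz": 0,"hand": 0.3}

```text
time_s: 6.25
position: [0.6192, 0.1281, 0.3964]
tool_rot: [0.078, 0.997, -0.0, -0.001]
contact_force: [0.4, -0.9, -4.8]
finger_gap: 0.0437
grip_force: 62.8
```

```bash
python3 - <<'E'
from h import *
from cell import manip
s=manip.observe(); print(s['time_s'],L(s['position']),s['q'].round(2),s['joint_vel'].round(2))
print(row(s,W(0,0,130),YAW),row(s,W(0,0,54),YAW))
I=manip.camera('side'); T=manip.camera('top')
a=cv2.resize(I[60:260,200:440],(480,400)); b=cv2.resize(T[120:280,220:340],(300,400)); cv2.imwrite('pics/s1.png',np.hstack([a,b]))
E
```

```text
6.25 [1.50990941e-01 9.14464138e-02 3.96426619e+02] [ 0.1   0.55  1.08  2.1  -0.    0.25] [-0.05 -0.03 -0.02  0.   -0.04 -0.01]
(array([-3.000e-04,  1.000e-04,  2.664e-01]), array([-0.0007, -0.0018,  0.0035])) (array([-5.000e-04,  1.000e-04,  3.424e-01]), array([-0.0007, -0.0018,  0.0035]))
```

View pics/s1.png

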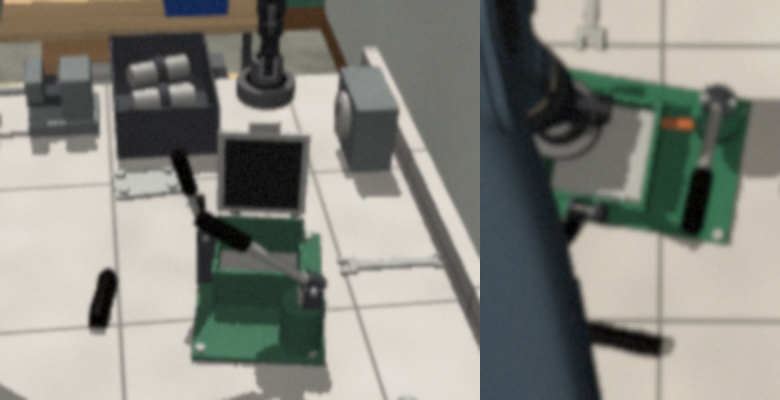

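The bearing hangs upright above the chamber. The wrist camera sits on the clamp's side, so I'll turn the tool 90° while coming down to put it over the free -y side.

Emit:
move_arm:
  series:
    - {"dx": 0,"dy": 0,"dz": 0.02,"rx": 0,"ry": 0,"rz": -0.15,"hand": 0.3}
    - {"dx": 0,"dy": 0,"dz": 0.04,"rx": 0,"ry": 0,"rz": -0.3,"hand": 0.3}
    - {"dx": 0,"dy": 0,"dz": 0.06,"rx": 0,"ry": 0,"rz": -0.45,"hand": 0.3}
    - {"dx": 0,"dy": 0,"dz": 0.08,"rx": 0,"ry": 0,"rz": -0.6,"hand": 0.3}
    - {"dx": 0,"dy": 0,"dz": 0.1,"rx": 0,"ry": 0,"rz": -0.75,"hand": 0.3}
    - {"dx": 0,"dy": 0,"dz": 0.11,"rx": 0,"ry": 0,"rz": -0.9,"hand": 0.3}
    - {"dx": 0,"dy": 0,"dz": 0.12,"rx": 0,"ry": 0,"rz": -1.05,"hand": 0.3}
    - {"dx": 0,"dy": 0,"dz": 0.13,"rx": 0,"ry": 0,"rz": -1.2,"hand": 0.3}
    - {"dx": 0,"dy": 0,"dz": 0.13,"rx": 0,"ry": 0,"rz": -1.35,"hand": 0.3}
    - {"dx": 0,"dy": 0,"dz": 0.13,"rx": 0,"ry": 0,"rz": -1.5,"hand": 0.3}

```text
time_s: 7.35
position: [0.6184, 0.1234, 0.2672]
tool_rot: [-0.622, 0.783, 0.0, -0.001]
contact_force: [0.5, 0.7, -4.2]
finger_gap: 0.044
grip_force: 62.6
```

Emit:
move_arm:
  series:
    - {"dx": 0,"dy": 0,"dz": 0.03,"rx": 0,"ry": 0,"rz": -0.07,"hand": 0.3}
    - {"dx": 0,"dy": 0,"dz": 0.06,"rx": 0,"ry": 0,"rz": -0.07,"hand": 0.3}
    - {"dx": 0,"dy": 0,"dz": 0.09,"rx": 0,"ry": 0,"rz": -0.07,"hand": 0.3}
    - {"dx": 0,"dy": 0,"dz": 0.11,"rx": 0,"ry": 0,"rz": -0.07,"hand": 0.3}
    - {"dx": 0,"dy": 0,"dz": 0.11,"rx": 0,"ry": 0,"rz": -0.07,"hand": 0.3}

```text
time_s: 7.85
position: [0.6157, 0.1234, 0.1529]
tool_rot: [-0.647, 0.763, 0.002, -0.004]
contact_force: [-0.0, 0.5, -4.7]
finger_gap: 0.0438
grip_force: 62.7
```

```bash
python3 - <<'E'
from h import *
from cell import manip
s=manip.observe(); print(s['time_s'],L(s['position']),s['q'].round(2),s['joint_vel'].round(2),s['contact_force'])
print(row(s,W(0,0,54),YAW+np.pi/2))
c=manip.calibration('wrist'); print('cam',L(-np.array(c['R']).T@c['t']))
E
```

```text
7.85 [ -2.52515516  -5.04522988 152.91181301] [ 0.09  0.33  0.26  1.52 -0.   -1.32] [ 0.01 -0.02  0.08  0.04  0.   -0.  ] [-0.03533577  0.53183641 -4.74316863]
(array([-0.0054, -0.0034,  0.0989]), array([ 0.0089, -0.0032, -0.0037]))
cam [ -0.7737175  -77.48740644 296.23540638]
```

Emit:
move_arm:
  series:
    - {"dx": -0.003,"dy": -0.002,"dz": 0.03,"rx": 0,"ry": 0,"rz": 0,"hand": 0.3}
    - {"dx": -0.005,"dy": -0.003,"dz": 0.06,"rx": 0,"ry": 0,"rz": 0,"hand": 0.3}
    - {"dx": -0.005,"dy": -0.003,"dz": 0.08,"rx": 0,"ry": 0,"rz": 0,"hand": 0.3}
    - {"dx": -0.005,"dy": -0.003,"dz": 0.088,"rx": 0,"ry": 0,"rz": 0,"hand": 0.3}
    - {"dx": -0.005,"dy": -0.003,"dz": 0.091,"rx": 0,"ry": 0,"rz": 0,"hand": 0.3}
    - {"dx": -0.005,"dy": -0.003,"dz": 0.093,"rx": 0,"ry": 0,"rz": 0,"hand": 0.3}
    - {"dx": -0.005,"dy": -0.003,"dz": 0.094,"rx": 0,"ry": 0,"rz": 0,"hand": 0.3}
    - {"dx": -0.005,"dy": -0.003,"dz": 0.095,"rx": 0,"ry": 0,"rz": 0,"hand": 0.3}

```text
time_s: 8.65
position: [0.6239, 0.1307, 0.0645]
tool_rot: [-0.648, 0.762, -0.001, 0.001]
contact_force: [0.1, -0.1, -4.7]
finger_gap: 0.0439
grip_force: 62.9
```

Emit:
move_arm:
  series:
    - {"dx": 0.003,"dy": 0.004,"dz": 0.004,"rx": 0,"ry": 0,"rz": 0,"hand": 0.3}
    - {"dx": 0.003,"dy": 0.004,"dz": 0.007,"rx": 0,"ry": 0,"rz": 0,"hand": 0.3}
    - {"dx": 0.003,"dy": 0.004,"dz": 0.008,"rx": 0,"ry": 0,"rz": 0,"hand": 0.3}
    - {"dx": 0.003,"dy": 0.004,"dz": 0.009,"rx": 0,"ry": 0,"rz": 0,"hand": 0.3}
    - {"dx": 0.003,"dy": 0.004,"dz": 0.009,"rx": 0,"ry": 0,"rz": 0,"hand": 0.3}

```text
time_s: 9.15
position: [0.6183, 0.1284, 0.0537]
tool_rot: [-0.648, 0.762, 0.0, -0.0]
contact_force: [0.2, 0.6, -5.0]
finger_gap: 0.0441
grip_force: 62.9
```

Emit:
move_arm:
  series:
    - {"dx": 0,"dy": 0,"dz": 0.001,"rx": 0,"ry": 0,"rz": 0,"hand": 0.3}
    - {"dx": 0,"dy": 0,"dz": 0.0015,"rx": 0,"ry": 0,"rz": 0,"hand": 0.3}
    - {"dx": 0,"dy": 0,"dz": 0.002,"rx": 0,"ry": 0,"rz": 0,"hand": 0.3}

```text
time_s: 9.45
position: [0.6185, 0.1283, 0.0534]
tool_rot: [-0.648, 0.762, -0.0, 0.0]
contact_force: [-4.0, -0.9, 5.9]
finger_gap: 0.044
grip_force: 63.8
```

Emit:
move_arm:
  series:
    - {"dx": 0,"dy": 0,"dz": 0.0015,"rx": 0,"ry": 0,"rz": 0,"hand": 0.75}
    - {"dx": 0,"dy": 0,"dz": 0.0015,"rx": 0,"ry": 0,"rz": 0,"hand": 0.75}
    - {"dx": 0,"dy": 0,"dz": 0.0015,"rx": 0,"ry": 0,"rz": 0,"hand": 0.75}
    - {"dx": 0,"dy": 0,"dz": 0.0015,"rx": 0,"ry": 0,"rz": 0,"hand": 0.75}
    - {"dx": 0,"dy": 0,"dz": -0.01,"rx": 0,"ry": 0,"rz": 0,"hand": 0.75}
    - {"dx": 0,"dy": 0,"dz": -0.03,"rx": 0,"ry": 0,"rz": 0,"hand": 0.75}
    - {"dx": 0,"dy": 0,"dz": -0.07,"rx": 0,"ry": 0,"rz": 0,"hand": 0.75}
    - {"dx": 0,"dy": 0,"dz": -0.11,"rx": 0,"ry": 0,"rz": 0,"hand": 0.75}
    - {"dx": 0,"dy": 0,"dz": -0.16,"rx": 0,"ry": 0,"rz": 0,"hand": 0.5}
    - {"dx": 0,"dy": 0,"dz": -0.21,"rx": 0,"ry": 0,"rz": 0,"hand": 0.2}

```text
time_s: 10.45
position: [0.6179, 0.1283, 0.2643]
tool_rot: [-0.648, 0.762, -0.0, 0.0]
contact_force: [0.3, -0.3, -0.1]
finger_gap: 0.0361
grip_force: 0.0
```

Emit:
move_arm:
  series:
    - {"dx": 0,"dy": 0,"dz": -0.04,"rx": 0,"ry": 0,"rz": 0.15,"hand": 0}
    - {"dx": 0,"dy": 0,"dz": -0.07,"rx": 0,"ry": 0,"rz": 0.3,"hand": 0}
    - {"dx": -0.02,"dy": -0.01,"dz": -0.07,"rx": 0,"ry": 0,"rz": 0.45,"hand": 0}
    - {"dx": -0.04,"dy": -0.01,"dz": -0.07,"rx": 0,"ry": 0,"rz": 0.6,"hand": 0}
    - {"dx": -0.06,"dy": -0.01,"dz": -0.07,"rx": 0,"ry": 0,"rz": 0.75,"hand": 0}
    - {"dx": -0.08,"dy": -0.01,"dz": -0.07,"rx": 0,"ry": 0,"rz": 0.9,"hand": 0}
    - {"dx": -0.1,"dy": -0.01,"dz": -0.07,"rx": 0,"ry": 0,"rz": 1.05,"hand": 0}
    - {"dx": -0.12,"dy": -0.01,"dz": -0.07,"rx": 0,"ry": 0,"rz": 1.2,"hand": 0}
    - {"dx": -0.14,"dy": -0.01,"dz": -0.07,"rx": 0,"ry": 0,"rz": 1.35,"hand": 0}
    - {"dx": -0.145,"dy": -0.01,"dz": -0.07,"rx": 0,"ry": 0,"rz": 1.5,"hand": 0}

```text
time_s: 11.45
position: [0.6512, 0.2722, 0.3317]
tool_rot: [0.047, 0.999, 0.001, 0.0]
contact_force: [0.2, -0.1, -0.5]
finger_gap: -0.0001
grip_force: 0.0
```

Emit:
move_arm:
  series:
    - {"dx": 0,"dy": 0,"dz": 0,"rx": 0,"ry": 0,"rz": 0.07,"hand": 0}
    - {"dx": 0,"dy": 0,"dz": 0,"rx": 0,"ry": 0,"rz": 0.07,"hand": 0}
    - {"dx": 0,"dy": 0,"dz": 0,"rx": 0,"ry": 0,"rz": 0.07,"hand": 0}

```text
time_s: 11.75
position: [0.6514, 0.2698, 0.3325]
tool_rot: [0.079, 0.997, 0.0, 0.0]
contact_force: [-0.4, 0.0, -0.9]
finger_gap: 0.0002
grip_force: 0.0
```

```bash
python3 - <<'E'
from h import *
from cell import manip
s=manip.observe(); print(s['time_s'],L(s['position']),s['q'].round(2))
print(row(s,W(10,145,215),YAW))
c=manip.calibration('wrist');I=manip.camera('wrist'); cv2.imwrite('pics/w3.png',I)
print(proj(c,W(0,0,74)),proj(c,W(0,0,40)))
print([proj(c,W(10,0,0)).round()])
E
```

```text
11.75 [  9.36551697 145.17658458 332.47508477] [ 0.3   0.75  1.24  2.05 -0.    0.46]
(array([-0.0005, -0.0002,  0.1175]), array([0.0004, 0.0009, 0.0018]))
[199.13170557 160.3792986 ] [208.36607687 156.18581262]
[array([218., 159.])]
```

View pics/w3.png

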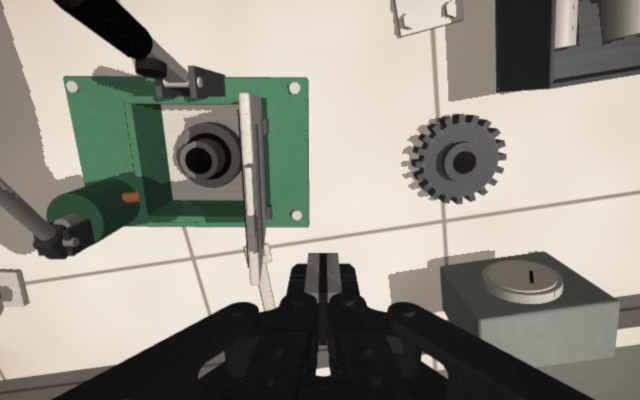

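The bearing stands sleeve up, centred in the chamber: its sleeve is at (200,160) against a predicted (199,160). The lid is seen edge-on at (252,190) and the fingers at (322,280) are clear of it. I'll descend and work out the lid sweep.

Emit:
move_arm:
  series:
    - {"dx": 0,"dy": 0,"dz": 0.04,"rx": 0,"ry": 0,"rz": 0,"hand": 0}
    - {"dx": 0,"dy": 0,"dz": 0.08,"rx": 0,"ry": 0,"rz": 0,"hand": 0}
    - {"dx": 0,"dy": -0.01,"dz": 0.115,"rx": 0,"ry": 0,"rz": 0,"hand": 0}
    - {"dx": 0,"dy": -0.02,"dz": 0.115,"rx": 0,"ry": 0,"rz": 0,"hand": 0}
    - {"dx": 0,"dy": -0.02,"dz": 0.115,"rx": 0,"ry": 0,"rz": 0,"hand": 0}

```text
time_s: 12.3
position: [0.6475, 0.2483, 0.2168]
tool_rot: [0.08, 0.997, -0.001, -0.001]
contact_force: [0.3, -0.3, 1.2]
finger_gap: 0.0002
grip_force: 0.0
```

```bash
python3 - <<'E'
from h import *
from cell import manip
s=manip.observe(); print(s['time_s'],L(s['position']))
for th in (1.6,1.5,1.4,1.3,1.2,1.1,1.0,.9,.8,.7,.6,.5,.4,.3,.2,.1,0,-.03):
    P=W(10,75-130*np.cos(th)+4*np.sin(th)+14.5,88+130*np.sin(th)+4*np.cos(th)); print(th,row(s,P,YAW)[0].round(3))
E
```

```text
12.3 [  8.92297471 123.28606453 216.8373475 ]
1.6 [-0.001 -0.026 -0.001]
1.5 [-0.001 -0.039 -0.001]
1.4 [-0.001 -0.052  0.   ]
1.3 [-0.001 -0.065  0.003]
1.2 [-0.001 -0.077  0.006]
1.1 [-0.001 -0.089  0.011]
1.0 [-0.001 -0.101  0.017]
0.9 [-0.001 -0.111  0.025]
0.8 [-0.001 -0.121  0.033]
0.7 [-0.001 -0.131  0.042]
0.6 [-0.001 -0.139  0.052]
0.5 [-0.001 -0.146  0.063]
0.4 [-0.001 -0.152  0.075]
0.3 [-0.001 -0.157  0.087]
0.2 [-0.001 -0.16   0.099]
0.1 [-0.001 -0.163  0.112]
0 [-0.002 -0.164  0.125]
-0.03 [-0.002 -0.164  0.129]
```

Emit:
move_arm:
  series:
    - {"dx": 0,"dy": -0.015,"dz": 0,"rx": 0,"ry": 0,"rz": 0,"hand": 0}
    - {"dx": 0,"dy": -0.026,"dz": 0,"rx": 0,"ry": 0,"rz": 0,"hand": 0}
    - {"dx": 0,"dy": -0.039,"dz": 0,"rx": 0,"ry": 0,"rz": 0,"hand": 0}
    - {"dx": 0,"dy": -0.052,"dz": 0,"rx": 0,"ry": 0,"rz": 0,"hand": 0}
    - {"dx": 0,"dy": -0.065,"dz": 0.003,"rx": 0,"ry": 0,"rz": 0,"hand": 0}
    - {"dx": 0,"dy": -0.077,"dz": 0.006,"rx": 0,"ry": 0,"rz": 0,"hand": 0}
    - {"dx": 0,"dy": -0.089,"dz": 0.011,"rx": 0,"ry": 0,"rz": 0,"hand": 0}
    - {"dx": 0,"dy": -0.101,"dz": 0.017,"rx": 0,"ry": 0,"rz": 0,"hand": 0}
    - {"dx": 0,"dy": -0.111,"dz": 0.025,"rx": 0,"ry": 0,"rz": 0,"hand": 0}
    - {"dx": 0,"dy": -0.121,"dz": 0.033,"rx": 0,"ry": 0,"rz": 0,"hand": 0}

```text
time_s: 13.3
position: [0.6292, 0.1291, 0.1844]
tool_rot: [0.08, 0.997, -0.0, 0.001]
contact_force: [0.7, -0.1, 2.1]
finger_gap: 0.0001
grip_force: 1.1
```

Emit:
move_arm:
  series:
    - {"dx": 0,"dy": -0.01,"dz": 0.009,"rx": 0,"ry": 0,"rz": 0,"hand": 0}
    - {"dx": 0,"dy": -0.018,"dz": 0.019,"rx": 0,"ry": 0,"rz": 0,"hand": 0}
    - {"dx": 0,"dy": -0.025,"dz": 0.03,"rx": 0,"ry": 0,"rz": 0,"hand": 0}
    - {"dx": 0,"dy": -0.031,"dz": 0.042,"rx": 0,"ry": 0,"rz": 0,"hand": 0}
    - {"dx": 0,"dy": -0.036,"dz": 0.054,"rx": 0,"ry": 0,"rz": 0,"hand": 0}
    - {"dx": 0,"dy": -0.039,"dz": 0.066,"rx": 0,"ry": 0,"rz": 0,"hand": 0}
    - {"dx": 0,"dy": -0.042,"dz": 0.079,"rx": 0,"ry": 0,"rz": 0,"hand": 0}
    - {"dx": 0,"dy": -0.043,"dz": 0.085,"rx": 0,"ry": 0,"rz": 0,"hand": 0}
    - {"dx": 0,"dy": -0.043,"dz": 0.09,"rx": 0,"ry": 0,"rz": 0,"hand": 0}
    - {"dx": 0,"dy": -0.043,"dz": 0.093,"rx": 0,"ry": 0,"rz": 0,"hand": 0}

```text
time_s: 14.3
position: [0.6214, 0.0883, 0.092]
tool_rot: [0.08, 0.997, -0.0, -0.0]
contact_force: [-6.1, -1.8, 14.6]
finger_gap: 0.0001
grip_force: 7.6
```

Emit:
move_arm:
  series:
    - {"dx": 0,"dy": 0,"dz": 0.002,"rx": 0,"ry": 0,"rz": 0,"hand": 0}
    - {"dx": 0,"dy": 0,"dz": 0.003,"rx": 0,"ry": 0,"rz": 0,"hand": 0}
    - {"dx": 0,"dy": 0,"dz": 0.003,"rx": 0,"ry": 0,"rz": 0,"hand": 0}

```text
time_s: 14.6
position: [0.6214, 0.0883, 0.092]
tool_rot: [0.08, 0.997, -0.0, 0.0]
contact_force: [-7.5, -2.0, 15.1]
finger_gap: 0.0002
grip_force: 7.4
```

Emit:
move_arm:
  series:
    - {"dx": 0,"dy": 0,"dz": -0.04,"rx": 0,"ry": 0,"rz": 0,"hand": 0}
    - {"dx": 0,"dy": 0,"dz": -0.09,"rx": 0,"ry": 0,"rz": 0,"hand": 0}
    - {"dx": 0,"dy": 0,"dz": -0.14,"rx": 0,"ry": 0,"rz": 0,"hand": 0}
    - {"dx": 0,"dy": 0,"dz": -0.19,"rx": 0,"ry": 0,"rz": 0,"hand": 0}
    - {"dx": 0,"dy": 0,"dz": -0.24,"rx": 0,"ry": 0,"rz": 0,"hand": 0}
    - {"dx": 0.04,"dy": 0.01,"dz": -0.25,"rx": 0,"ry": 0,"rz": 0,"hand": 0}
    - {"dx": 0.08,"dy": 0.02,"dz": -0.25,"rx": 0,"ry": 0,"rz": 0,"hand": 0}
    - {"dx": 0.12,"dy": 0.03,"dz": -0.25,"rx": 0,"ry": 0,"rz": 0,"hand": 0}
    - {"dx": 0.16,"dy": 0.04,"dz": -0.25,"rx": 0,"ry": 0,"rz": 0,"hand": 0}
    - {"dx": 0.19,"dy": 0.04,"dz": -0.25,"rx": 0,"ry": 0,"rz": 0,"hand": 0}

```text
time_s: 15.6
position: [0.4388, 0.1595, 0.3381]
tool_rot: [0.079, 0.997, 0.001, 0.0]
contact_force: [-0.2, -0.1, 0.2]
finger_gap: -0.0002
grip_force: 0.0
```

```bash
python3 - <<'E'
from h import *
from cell import manip
s=manip.observe(); print(s['time_s'],L(s['position']),s['q'].round(2))
print(row(s,W(-180,0,340),YAW),row(s,W(-175,0,220),YAW))
I=manip.camera('wrist'); S=manip.camera('side')
cv2.imwrite('pics/w4.png',np.hstack([cv2.resize(I,(480,300)),cv2.resize(S[120:250,260:390],(300,300))]))
E
```

```text
15.6 [-182.86630627    2.36992487  338.11964738] [ 0.2  -0.05  0.22  1.84  0.    0.36]
(array([-0.0029, -0.0024, -0.0019]), array([0.0012, 0.0002, 0.0024])) (array([-0.0078, -0.0025,  0.1181]), array([0.0012, 0.0002, 0.0024]))
```

View pics/w4.png

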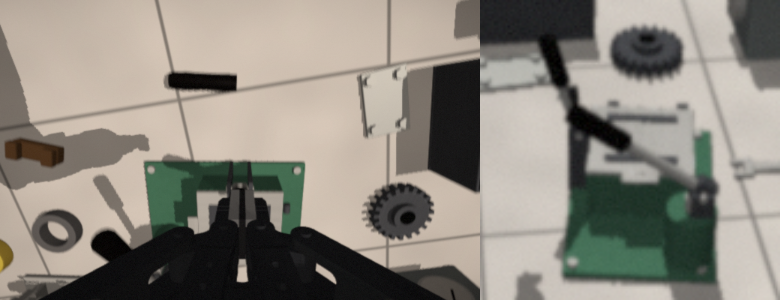

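The lid now lies flat on the chamber at side-crop (640,135), with the clamp still standing at (555,65). Next I descend behind the clamp.

Emit:
move_arm:
  series:
    - {"dx": -0.004,"dy": -0.002,"dz": 0.04,"rx": 0,"ry": 0,"rz": 0,"hand": 0}
    - {"dx": -0.007,"dy": -0.002,"dz": 0.08,"rx": 0,"ry": 0,"rz": 0,"hand": 0}
    - {"dx": -0.007,"dy": -0.002,"dz": 0.117,"rx": 0,"ry": 0,"rz": 0,"hand": 0}
    - {"dx": -0.007,"dy": -0.002,"dz": 0.117,"rx": 0,"ry": 0,"rz": 0,"hand": 0}
    - {"dx": -0.007,"dy": -0.002,"dz": 0.117,"rx": 0,"ry": 0,"rz": 0,"hand": 0}

```text
time_s: 16.2
position: [0.4474, 0.1547, 0.2204]
tool_rot: [0.08, 0.997, -0.0, -0.001]
contact_force: [0.7, -0.4, 0.7]
finger_gap: -0.0003
grip_force: 0.0
```

```bash
python3 - <<'E'
from h import *
from cell import manip
s=manip.observe(); print(s['time_s'],L(s['position']),s['contact_force'])
for th in (1.85,1.75,1.65,1.55,1.45,1.35,1.25,1.15,1.05,.95,.85,.75,.65,.55,.45,.35,.25,.15,.07,0,-.04):
    P=W(-90+120*np.cos(th)-13*np.sin(th)-11,0,108+120*np.sin(th)+13*np.cos(th)); print(th,row(s,P,YAW)[0].round(3))
E
```

```text
16.2 [-173.67952108   -0.96368812  220.44629923] [ 0.65925111 -0.43822057  0.74859236]
1.85 [-0.027  0.001  0.001]
1.75 [-0.038  0.001 -0.003]
1.65 [-0.05   0.001 -0.006]
1.55 [-0.062  0.001 -0.008]
1.45 [-0.074  0.001 -0.008]
1.35 [-0.086  0.001 -0.008]
1.25 [-0.098  0.001 -0.006]
1.15 [-0.11   0.001 -0.003]
1.05 [-0.121  0.001  0.002]
0.95 [-0.132  0.001  0.007]
0.85 [-0.142  0.001  0.014]
0.75 [-0.152  0.001  0.021]
0.65 [-0.16   0.001  0.029]
0.55 [-0.168  0.001  0.038]
0.45 [-0.175  0.001  0.048]
0.35 [-0.181  0.001  0.059]
0.25 [-0.186  0.001  0.07 ]
0.15 [-0.19   0.001  0.081]
0.07 [-0.192  0.001  0.091]
0 [-0.193  0.001  0.099]
-0.04 [-0.193  0.001  0.104]
```

Emit:
move_arm:
  series:
    - {"dx": -0.02,"dy": 0.001,"dz": 0,"rx": 0,"ry": 0,"rz": 0,"hand": 0}
    - {"dx": -0.038,"dy": 0.001,"dz": -0.003,"rx": 0,"ry": 0,"rz": 0,"hand": 0}
    - {"dx": -0.05,"dy": 0.001,"dz": -0.006,"rx": 0,"ry": 0,"rz": 0,"hand": 0}
    - {"dx": -0.062,"dy": 0.001,"dz": -0.008,"rx": 0,"ry": 0,"rz": 0,"hand": 0}
    - {"dx": -0.074,"dy": 0.001,"dz": -0.008,"rx": 0,"ry": 0,"rz": 0,"hand": 0}
    - {"dx": -0.086,"dy": 0.001,"dz": -0.008,"rx": 0,"ry": 0,"rz": 0,"hand": 0}
    - {"dx": -0.098,"dy": 0.001,"dz": -0.006,"rx": 0,"ry": 0,"rz": 0,"hand": 0}
    - {"dx": -0.11,"dy": 0.001,"dz": -0.003,"rx": 0,"ry": 0,"rz": 0,"hand": 0}
    - {"dx": -0.121,"dy": 0.001,"dz": 0.002,"rx": 0,"ry": 0,"rz": 0,"hand": 0}
    - {"dx": -0.132,"dy": 0.001,"dz": 0.007,"rx": 0,"ry": 0,"rz": 0,"hand": 0}

```text
time_s: 17.2
position: [0.58, 0.1347, 0.215]
tool_rot: [0.08, 0.997, 0.0, 0.002]
contact_force: [-1.0, 0.0, 3.6]
finger_gap: -0.0002
grip_force: 1.3
```

Emit:
move_arm:
  series:
    - {"dx": -0.01,"dy": 0,"dz": 0.007,"rx": 0,"ry": 0,"rz": 0,"hand": 0}
    - {"dx": -0.02,"dy": 0,"dz": 0.014,"rx": 0,"ry": 0,"rz": 0,"hand": 0}
    - {"dx": -0.028,"dy": 0,"dz": 0.022,"rx": 0,"ry": 0,"rz": 0,"hand": 0}
    - {"dx": -0.036,"dy": 0,"dz": 0.031,"rx": 0,"ry": 0,"rz": 0,"hand": 0}
    - {"dx": -0.043,"dy": 0,"dz": 0.041,"rx": 0,"ry": 0,"rz": 0,"hand": 0}
    - {"dx": -0.049,"dy": 0,"dz": 0.052,"rx": 0,"ry": 0,"rz": 0,"hand": 0}
    - {"dx": -0.054,"dy": 0,"dz": 0.063,"rx": 0,"ry": 0,"rz": 0,"hand": 0}
    - {"dx": -0.058,"dy": 0,"dz": 0.074,"rx": 0,"ry": 0,"rz": 0,"hand": 0}
    - {"dx": -0.06,"dy": 0,"dz": 0.084,"rx": 0,"ry": 0,"rz": 0,"hand": 0}
    - {"dx": -0.061,"dy": 0,"dz": 0.09,"rx": 0,"ry": 0,"rz": 0,"hand": 0}

```text
time_s: 18.2
position: [0.6378, 0.125, 0.122]
tool_rot: [0.08, 0.997, -0.0, -0.001]
contact_force: [0.8, -0.4, 1.3]
finger_gap: -0.0004
grip_force: 0.7
```

Emit:
move_arm:
  series:
    - {"dx": 0,"dy": 0,"dz": 0.003,"rx": 0,"ry": 0,"rz": 0,"hand": 0}
    - {"dx": 0,"dy": 0,"dz": 0.005,"rx": 0,"ry": 0,"rz": 0,"hand": 0}
    - {"dx": 0,"dy": 0,"dz": 0.006,"rx": 0,"ry": 0,"rz": 0,"hand": 0}
    - {"dx": 0,"dy": 0,"dz": 0.006,"rx": 0,"ry": 0,"rz": 0,"hand": 0}

```text
time_s: 18.6
position: [0.6379, 0.125, 0.1209]
tool_rot: [0.08, 0.997, -0.0, 0.001]
contact_force: [-4.2, -1.0, 10.6]
finger_gap: 0.0002
grip_force: 4.9
```

Emit:
move_arm:
  series:
    - {"dx": 0,"dy": 0,"dz": 0.004,"rx": 0,"ry": 0,"rz": 0,"hand": 0}
    - {"dx": 0,"dy": 0,"dz": 0.005,"rx": 0,"ry": 0,"rz": 0,"hand": 0}
    - {"dx": 0,"dy": 0,"dz": 0.005,"rx": 0,"ry": 0,"rz": 0,"hand": 0}

```text
time_s: 18.9
position: [0.638, 0.125, 0.1206]
tool_rot: [0.08, 0.997, -0.0, 0.002]
contact_force: [-9.2, -2.8, 23.9]
finger_gap: -0.0001
grip_force: 11.6
```

Emit:
move_arm:
  series:
    - {"dx": 0,"dy": 0,"dz": -0.04,"rx": 0,"ry": 0,"rz": 0,"hand": 0}
    - {"dx": 0,"dy": 0,"dz": -0.09,"rx": 0,"ry": 0,"rz": 0,"hand": 0}
    - {"dx": 0,"dy": 0,"dz": -0.14,"rx": 0,"ry": 0,"rz": 0,"hand": 0}
    - {"dx": 0,"dy": 0,"dz": -0.19,"rx": 0,"ry": 0,"rz": 0,"hand": 0}
    - {"dx": 0.02,"dy": -0.03,"dz": -0.19,"rx": 0,"ry": 0,"rz": 0,"hand": 0}
    - {"dx": 0.04,"dy": -0.07,"dz": -0.19,"rx": 0,"ry": 0,"rz": 0,"hand": 0}
    - {"dx": 0.06,"dy": -0.11,"dz": -0.19,"rx": 0,"ry": 0,"rz": 0,"hand": 0}
    - {"dx": 0.075,"dy": -0.145,"dz": -0.19,"rx": 0,"ry": 0,"rz": 0,"hand": 0}
    - {"dx": 0.075,"dy": -0.145,"dz": -0.19,"rx": 0,"ry": 0,"rz": 0,"hand": 0}
    - {"dx": 0.075,"dy": -0.145,"dz": -0.19,"rx": 0,"ry": 0,"rz": 0,"hand": 0}

```text
time_s: 19.9
position: [0.5406, -0.0063, 0.3028]
tool_rot: [0.081, 0.997, 0.0, 0.0]
contact_force: [-0.4, 0.4, -0.7]
finger_gap: 0.0004
grip_force: 0.0
```

```bash
python3 - <<'E'
from h import *
from cell import manip
s=manip.observe(); print(s['time_s'],L(s['position']),s['q'].round(2))
for a in (.66,.6,.5,.4,.3,.2,.1,0,-.1,-.2,-.25,-.3):
    P=W(80-165*np.cos(a)+14*np.sin(a)*0,-145,130+165*np.sin(a)+14/np.cos(a)); print(a,row(s,P,YAW)[0].round(3))
I=manip.camera('wrist'); S=manip.camera('side')
cv2.imwrite('pics/w5.png',np.hstack([cv2.resize(I,(480,300)),cv2.resize(S[120:250,260:390],(300,300))]))
E
```

```text
19.9 [ -55.97274997 -145.09339002  302.79111774] [-0.14  0.12  0.32  1.77  0.    0.03]
0.66 [-0.006  0.     0.054]
0.6 [0.    0.    0.063]
0.5 [0.009 0.    0.078]
0.4 [ 0.016 -0.     0.093]
0.3 [ 0.022 -0.     0.109]
0.2 [ 0.026 -0.     0.126]
0.1 [ 0.028 -0.     0.142]
0 [ 0.029 -0.     0.159]
-0.1 [ 0.028 -0.     0.175]
-0.2 [ 0.026 -0.     0.191]
-0.25 [ 0.024 -0.     0.199]
-0.3 [ 0.022 -0.     0.207]
```

View pics/w5.png

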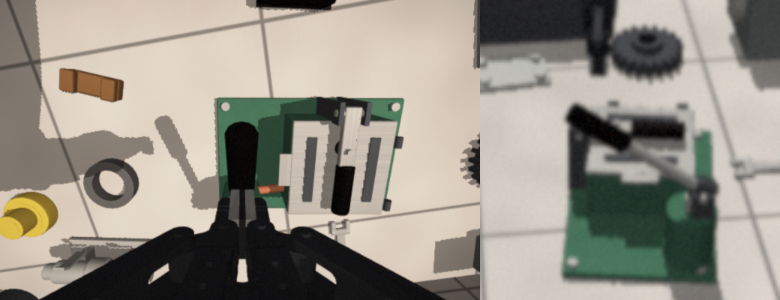

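The wrist view shows the lid shut and the clamp grip lying across its middle at (343,190). The fingers are over the lever grip at (240,160). First stroke.

Emit:
move_arm:
  series:
    - {"dx": 0,"dy": 0,"dz": 0.045,"rx": 0,"ry": 0,"rz": 0,"hand": 0}
    - {"dx": 0.002,"dy": 0,"dz": 0.063,"rx": 0,"ry": 0,"rz": 0,"hand": 0}
    - {"dx": 0.009,"dy": 0,"dz": 0.078,"rx": 0,"ry": 0,"rz": 0,"hand": 0}
    - {"dx": 0.016,"dy": 0,"dz": 0.093,"rx": 0,"ry": 0,"rz": 0,"hand": 0}
    - {"dx": 0.022,"dy": 0,"dz": 0.11,"rx": 0,"ry": 0,"rz": 0,"hand": 0}
    - {"dx": 0.026,"dy": 0,"dz": 0.13,"rx": 0,"ry": 0,"rz": 0,"hand": 0}
    - {"dx": 0.028,"dy": 0,"dz": 0.15,"rx": 0,"ry": 0,"rz": 0,"hand": 0}
    - {"dx": 0.028,"dy": 0,"dz": 0.17,"rx": 0,"ry": 0,"rz": 0,"hand": 0}
    - {"dx": 0.026,"dy": 0,"dz": 0.19,"rx": 0,"ry": 0,"rz": 0,"hand": 0}
    - {"dx": 0.024,"dy": 0,"dz": 0.2,"rx": 0,"ry": 0,"rz": 0,"hand": 0}

```text
time_s: 21.0
position: [0.5154, -0.0004, 0.1027]
tool_rot: [0.079, 0.997, 0.0, -0.003]
contact_force: [-15.9, 1.3, 37.6]
finger_gap: -0.0004
grip_force: 21.7
```

Emit:
move_arm:
  series:
    - {"dx": 0,"dy": 0,"dz": 0.004,"rx": 0,"ry": 0,"rz": 0,"hand": 0}
    - {"dx": 0,"dy": 0,"dz": 0.006,"rx": 0,"ry": 0,"rz": 0,"hand": 0}
    - {"dx": 0,"dy": 0,"dz": 0.006,"rx": 0,"ry": 0,"rz": 0,"hand": 0}

```text
time_s: 21.3
position: [0.5155, -0.0004, 0.1029]
tool_rot: [0.078, 0.997, 0.0, -0.001]
contact_force: [-17.6, 1.6, 29.7]
finger_gap: -0.0002
grip_force: 16.3
```

Emit:
move_arm:
  series:
    - {"dx": 0.003,"dy": 0,"dz": -0.03,"rx": 0,"ry": 0,"rz": 0,"hand": 0}
    - {"dx": 0.003,"dy": 0,"dz": -0.06,"rx": 0,"ry": 0,"rz": 0,"hand": 0}
    - {"dx": -0.003,"dy": 0,"dz": -0.1,"rx": 0,"ry": 0,"rz": 0,"hand": 0}
    - {"dx": -0.015,"dy": 0,"dz": -0.14,"rx": 0,"ry": 0,"rz": 0,"hand": 0}
    - {"dx": -0.024,"dy": 0,"dz": -0.175,"rx": 0,"ry": 0,"rz": 0,"hand": 0}
    - {"dx": -0.024,"dy": 0,"dz": -0.175,"rx": 0,"ry": 0,"rz": 0,"hand": 0}
    - {"dx": -0.024,"dy": 0,"dz": -0.175,"rx": 0,"ry": 0,"rz": 0,"hand": 0}
    - {"dx": -0.024,"dy": 0,"dz": -0.175,"rx": 0,"ry": 0,"rz": 0,"hand": 0}
    - {"dx": -0.024,"dy": 0,"dz": -0.175,"rx": 0,"ry": 0,"rz": 0,"hand": 0}
    - {"dx": -0.024,"dy": 0,"dz": -0.175,"rx": 0,"ry": 0,"rz": 0,"hand": 0}

```text
time_s: 22.3
position: [0.5402, -0.0058, 0.2701]
tool_rot: [0.08, 0.997, 0.0, -0.002]
contact_force: [0.5, 0.6, 0.7]
finger_gap: 0.0003
grip_force: 0.0
```

```bash
python3 - <<'E'
from h import *
from cell import manip
s=manip.observe(); print(s['time_s'],L(s['position']),s['contact_force'])
print(row(s,W(-56,-145,303),YAW))
I=manip.camera('wrist'); S=manip.camera('side')
cv2.imwrite('pics/w6.png',np.hstack([cv2.resize(I,(480,300)),cv2.resize(S[120:250,260:390],(300,300))]))
A=cv2.imread('pics/w5.png')[:,480:]; B_=cv2.imread('pics/w6.png')[:,480:]
d=cv2.absdiff(A,B_).max(2); ys,xs=np.where(d>60); print(len(xs),(xs.min(),xs.max(),ys.min(),ys.max()) if len(xs) else 0)
print('lever region change',d[100:220,80:240].max(), (d[100:220,80:240]>40).sum())
E
```

```text
22.3 [ -56.43987139 -144.60976365  270.07314851] [0.52285242 0.64691506 0.67485409]
(array([-0.0003, -0.0004, -0.0329]), array([-0.0001, -0.0031,  0.0005]))
919 (np.int64(104), np.int64(153), np.int64(0), np.int64(98))
lever region change 38 0
```

The lever is back at rest, with no change in its image region. Strokes two and three follow.

Emit:
move_arm:
  series:
    - {"dx": 0.002,"dy": 0,"dz": 0.03,"rx": 0,"ry": 0,"rz": 0,"hand": 0}
    - {"dx": 0.009,"dy": 0,"dz": 0.045,"rx": 0,"ry": 0,"rz": 0,"hand": 0}
    - {"dx": 0.016,"dy": 0,"dz": 0.06,"rx": 0,"ry": 0,"rz": 0,"hand": 0}
    - {"dx": 0.022,"dy": 0,"dz": 0.077,"rx": 0,"ry": 0,"rz": 0,"hand": 0}
    - {"dx": 0.026,"dy": 0,"dz": 0.097,"rx": 0,"ry": 0,"rz": 0,"hand": 0}
    - {"dx": 0.028,"dy": 0,"dz": 0.117,"rx": 0,"ry": 0,"rz": 0,"hand": 0}
    - {"dx": 0.028,"dy": 0,"dz": 0.137,"rx": 0,"ry": 0,"rz": 0,"hand": 0}
    - {"dx": 0.026,"dy": 0,"dz": 0.157,"rx": 0,"ry": 0,"rz": 0,"hand": 0}
    - {"dx": 0.024,"dy": 0,"dz": 0.17,"rx": 0,"ry": 0,"rz": 0,"hand": 0}
    - {"dx": 0.024,"dy": 0,"dz": 0.173,"rx": 0,"ry": 0,"rz": 0,"hand": 0}

```text
time_s: 23.4
position: [0.5144, -0.0018, 0.1028]
tool_rot: [0.08, 0.997, 0.0, -0.002]
contact_force: [-15.8, 1.8, 29.6]
finger_gap: -0.0004
grip_force: 16.3
```

Emit:
move_arm:
  series:
    - {"dx": 0,"dy": 0,"dz": 0.001,"rx": 0,"ry": 0,"rz": 0,"hand": 0}
    - {"dx": 0,"dy": 0,"dz": 0.001,"rx": 0,"ry": 0,"rz": 0,"hand": 0}
    - {"dx": 0,"dy": 0,"dz": 0.001,"rx": 0,"ry": 0,"rz": 0,"hand": 0}

```text
time_s: 23.7
position: [0.5144, -0.0017, 0.103]
tool_rot: [0.08, 0.997, 0.0, -0.002]
contact_force: [-15.5, 2.1, 25.8]
finger_gap: 0.0003
grip_force: 14.5
```

Emit:
move_arm:
  series:
    - {"dx": 0.003,"dy": 0,"dz": -0.03,"rx": 0,"ry": 0,"rz": 0,"hand": 0}
    - {"dx": 0.003,"dy": 0,"dz": -0.06,"rx": 0,"ry": 0,"rz": 0,"hand": 0}
    - {"dx": -0.003,"dy": 0,"dz": -0.1,"rx": 0,"ry": 0,"rz": 0,"hand": 0}
    - {"dx": -0.015,"dy": 0,"dz": -0.14,"rx": 0,"ry": 0,"rz": 0,"hand": 0}
    - {"dx": -0.024,"dy": 0,"dz": -0.175,"rx": 0,"ry": 0,"rz": 0,"hand": 0}
    - {"dx": -0.024,"dy": 0,"dz": -0.175,"rx": 0,"ry": 0,"rz": 0,"hand": 0}
    - {"dx": -0.024,"dy": 0,"dz": -0.175,"rx": 0,"ry": 0,"rz": 0,"hand": 0}
    - {"dx": -0.024,"dy": 0,"dz": -0.175,"rx": 0,"ry": 0,"rz": 0,"hand": 0}
    - {"dx": -0.024,"dy": 0,"dz": -0.175,"rx": 0,"ry": 0,"rz": 0,"hand": 0}
    - {"dx": -0.024,"dy": 0,"dz": -0.175,"rx": 0,"ry": 0,"rz": 0,"hand": 0}

```text
time_s: 24.7
position: [0.5401, -0.006, 0.2711]
tool_rot: [0.08, 0.997, 0.0, -0.002]
contact_force: [0.4, 0.0, 0.2]
finger_gap: -0.0001
grip_force: 0.0
```

Emit:
move_arm:
  series:
    - {"dx": 0.002,"dy": 0,"dz": 0.03,"rx": 0,"ry": 0,"rz": 0,"hand": 0}
    - {"dx": 0.009,"dy": 0,"dz": 0.045,"rx": 0,"ry": 0,"rz": 0,"hand": 0}
    - {"dx": 0.016,"dy": 0,"dz": 0.06,"rx": 0,"ry": 0,"rz": 0,"hand": 0}
    - {"dx": 0.022,"dy": 0,"dz": 0.077,"rx": 0,"ry": 0,"rz": 0,"hand": 0}
    - {"dx": 0.026,"dy": 0,"dz": 0.097,"rx": 0,"ry": 0,"rz": 0,"hand": 0}
    - {"dx": 0.028,"dy": 0,"dz": 0.117,"rx": 0,"ry": 0,"rz": 0,"hand": 0}
    - {"dx": 0.028,"dy": 0,"dz": 0.137,"rx": 0,"ry": 0,"rz": 0,"hand": 0}
    - {"dx": 0.026,"dy": 0,"dz": 0.157,"rx": 0,"ry": 0,"rz": 0,"hand": 0}
    - {"dx": 0.024,"dy": 0,"dz": 0.171,"rx": 0,"ry": 0,"rz": 0,"hand": 0}
    - {"dx": 0.024,"dy": 0,"dz": 0.175,"rx": 0,"ry": 0,"rz": 0,"hand": 0}

```text
time_s: 25.7
position: [0.5143, -0.0016, 0.1024]
tool_rot: [0.08, 0.997, 0.0, -0.002]
contact_force: [-18.3, 2.2, 35.8]
finger_gap: 0.0002
grip_force: 20.1
```

Emit:
move_arm:
  series:
    - {"dx": 0,"dy": 0,"dz": 0.001,"rx": 0,"ry": 0,"rz": 0,"hand": 0}
    - {"dx": 0,"dy": 0,"dz": 0.001,"rx": 0,"ry": 0,"rz": 0,"hand": 0}
    - {"dx": 0,"dy": 0,"dz": 0.001,"rx": 0,"ry": 0,"rz": 0,"hand": 0}

```text
time_s: 26.0
position: [0.5143, -0.0017, 0.1027]
tool_rot: [0.08, 0.997, -0.0, -0.002]
contact_force: [-17.7, 2.2, 30.1]
finger_gap: 0.0002
grip_force: 16.7
```

Emit:
move_arm:
  series:
    - {"dx": 0.003,"dy": 0,"dz": -0.03,"rx": 0,"ry": 0,"rz": 0,"hand": 0}
    - {"dx": 0.003,"dy": 0,"dz": -0.06,"rx": 0,"ry": 0,"rz": 0,"hand": 0}
    - {"dx": -0.003,"dy": 0,"dz": -0.1,"rx": 0,"ry": 0,"rz": 0,"hand": 0}
    - {"dx": -0.015,"dy": 0,"dz": -0.14,"rx": 0,"ry": 0,"rz": 0,"hand": 0}
    - {"dx": -0.024,"dy": 0,"dz": -0.18,"rx": 0,"ry": 0,"rz": 0,"hand": 0}
    - {"dx": -0.024,"dy": 0,"dz": -0.22,"rx": 0,"ry": 0,"rz": 0,"hand": 0}
    - {"dx": 0.02,"dy": 0,"dz": -0.26,"rx": 0,"ry": 0,"rz": 0,"hand": 0}
    - {"dx": 0.07,"dy": 0,"dz": -0.28,"rx": 0,"ry": 0,"rz": 0,"hand": 0}
    - {"dx": 0.1,"dy": 0,"dz": -0.28,"rx": 0,"ry": 0,"rz": 0,"hand": 0}
    - {"dx": 0.1,"dy": 0,"dz": -0.28,"rx": 0,"ry": 0,"rz": 0,"hand": 0}

```text
time_s: 27.0
position: [0.4148, 0.0145, 0.3798]
tool_rot: [0.079, 0.997, -0.0, 0.002]
contact_force: [-0.2, -0.9, 0.4]
finger_gap: 0.0002
grip_force: 0.0
```

```bash
python3 - <<'E'
from h import *
from cell import manip
s=manip.observe(); print(s['time_s'],L(s['position']),s['contact_force'])
I=manip.camera('wrist'); S=manip.camera('side')
cv2.imwrite('pics/w7.png',np.hstack([cv2.resize(I,(480,300)),cv2.resize(S[120:250,260:390],(300,300))]))
A=cv2.imread('pics/w5.png')[:,480:]; B_=cv2.imread('pics/w7.png')[:,480:]
d=cv2.absdiff(A,B_).max(2); print('lever/lid/clamp region change',d[100:220,80:240].max())
S0=cv2.imread('pics/side0.png'); ct=cv2.absdiff(S0,S).max(2)
for n,(x,y,w,h) in dict(race=(325,272,45,40),pad=(268,270,30,38),yel=(350,320,45,40),grip=(240,190,22,38),holder=(385,255,35,70)).items(): print(n,(ct[y:y+h,x:x+w]>40).sum())
E
```

```text
27.0 [-183.49632597 -144.54520639  379.82855582] [-0.17512083 -0.90848214  0.39664327]
lever/lid/clamp region change 17
race 0
pad 270
yel 0
grip 0
holder 0
```

View pics/w7.png

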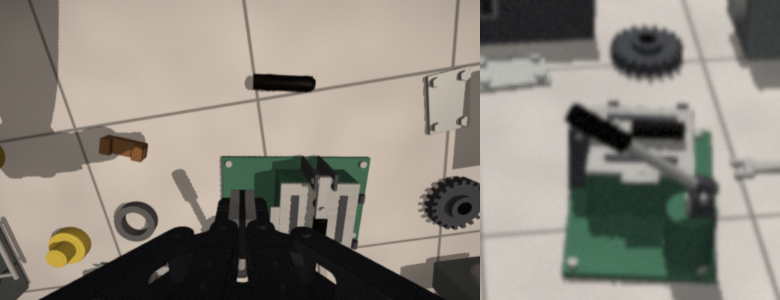

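The final view shows the lid shut, clamp down at (660,125), lever up at (600,125) and the arm clear. The change at the fork pad is the arm's shadow; the pad itself lies as before. I'm handing the job in.

```bash
python3 -c "
from cell import manip
print(manip.job_done())"
```

```text
the job is handed in; nothing more can be done
None
```

The bearing sits sleeve up in the chamber, the lid is shut, the clamp is down, the lever made three full strokes and is back up, and the job was handed in at about 27 s of the 69 s allowed, with no bystander touched that I could see.

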